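# Hold brass tube in the V-block for sawing

## Task

Take the thickest of the three lengths of brass stock, the wide tube, off the wooden rack, lay it gently lengthwise in the vee of the steel sawing block with its end butted fully against the end stop, and press straight down on it over the block with the fingers so that it bears firmly on both flanks of the vee, ready for a ring to be sawn off. Finish while still pressing it down with one firm, steady push (a kilogram or so); do not let go, and leave the other things on the bench where they are.

Things in the scene. Friction and masses are not known exactly. Their poses are not given: they have to be found in the camera images.
- tube_center (a point): Centre (half-way along, on the axis) of the wide brass tube to be held: outside diameter 24 mm, wall 2 mm, length 140 mm, 110 to 220 g, both ends alike. x runs along the tube. At the start it lies level in one of the three slots of the rack, its axis 42 mm above the bench; it fits its slot with 2.5 mm of play to either side.
- rack: Fixed wooden stock rack. Origin under its middle, on the bench; x runs along the stock in it. Base 130 x 240 x 12 mm; two 12 mm cheeks stand across it at x = -55 and +55 mm, tops 42 mm above the bench, each with three slots 29 mm wide at y = -75, 0, +75 mm, slot floors at 30 mm. Between the cheeks the stock lies free, 18 mm of air under it. One piece to a slot, any order, centred within 4 mm.
- vblock: Steel V-block 80 mm long (x), 50 mm wide (y), fixed to the bench on a plate 150 x 90 x 10 mm. Origin under its middle, on the bench. The 90 degree vee runs along x, 28 mm wide, 14 mm deep; the faces beside it are 50 mm above the bench. At the +x end an 8 mm stop plate, 50 mm wide, inner face at x = +40 mm, top 60 mm above the bench. The -x end (x = -40 mm) is open, only plate and bench below.
- seat (a point): Where the centre of the wide tube is when the tube lies home in the vee with its end against the stop: in the block's frame x = -30 mm, y = 0, 53 mm above the bench. Axes as the block's. The tube then overhangs the block's open (-x) end by 60 mm but rests stably on its own.
- press_point (a point): Point on top of the seated wide tube over the middle of the block: in the block's frame x = 0, y = 0, 65 mm above the bench.
- vee_left: The half of the steel V-block on its +y side, with one flank of the vee; origin and axes as the block's. A 2 mm saw slot crosses both halves 12 mm from the stop.
- vee_right: The half of the steel V-block on its -y side, with the other flank of the vee; origin and axes as the block's. The block's stop end points away from the robot, turned at most 26 degrees to either side; the rack's x likewise, at most 20 degrees.
- thin_tube_center (a point): Centre of the thin brass tube, outside diameter 16 mm, length 140 mm, lying in another slot of the rack (axis 38 mm above the bench). Leave it.
- square_bar_center (a point): Centre of the square brass bar, 12 x 12 x 140 mm, lying in another slot of the rack (centre 36 mm above the bench). Leave it.
- flux_bottle_center (a point): Centre of the stoppered amber glass bottle, 52 mm in diameter, 115 mm tall, standing at the far side of the bench. Leave it.
- glue_bottle_center (a point): Centre of the small white bottle with a pointed nozzle, 30 mm in diameter, 90 mm tall, standing between the rack and the block. Leave it.
- lens_disc_center (a point): Centre of the brass-rimmed lens lying flat, 48 mm in diameter, 9 mm thick. Leave it.
- tweezers_center (a point): Centre of the steel tweezers lying flat, 148 mm long, 6 mm thick. Leave them.
- offcut_center (a point): Centre of a ring of tube already sawn off, 24 mm in diameter, 10 mm tall, standing flat beside the sawing block. Leave it.
- hammer_grip (a point): Point on the handle of the hammer, 220 mm long, lying at the far side of the bench. Leave it.
Things that resemble listed ones, but are neither listed nor needed, are in the scene too. Leave any blue or purple look-alike of the vblock alone.

How it is judged:
By the outcome, as a careful person would: the job done as asked, in the order asked, and still so for the second after the job is handed in, while the arm keeps its last pose, push and grip.
It also fails if it takes over 45 s, if anything falls off the work surface, if the arm or the gripper's body presses on something with over 40 N, if the wrist force passes 120 N, or if a joint passes its speed limit or range.

## Robot

A 7-joint arm with a two-finger parallel gripper is mounted at the origin on the work surface. World frame = base frame: x ahead of the robot, y to its left, z up, the work surface at z = 0. Lengths are in mm, angles in rad, forces in N, time in s.
With the tool pointing down it reaches from about 400 to 875 mm from the base axis. Payload 4.4 kg.
Tool frame: the origin (TCP) lies at the very end of the fingers, on their centre line; the grasp point (between the pads) lies 19 mm behind it; z points along the fingers, y is the direction in which the jaws open and shut (so a half turn about z gives the same grasp; the last joint's range is limited). The gripper opens to 85 mm and grips with 20 to 120 N. Pads are 22 mm wide; open, the fingers measure 114 mm over their backs; the gripper's body (76 mm by 85 mm) begins 54 mm behind the grasp point. The pads swing forward as they close: fully open they stand 13 mm farther back than shut.
Start: joints at [-1.319, 0.628, 0.038, 1.517, -0.027, 0.996, -0.02], TCP at [203.087, 617.474, 231.313] pointing down, gripper open.
Joint ranges: [-3.06, 3.06], [-0.37, 2.12], [-1.25, 1.32], [0.18, 2.47], [-1.1, 4.24], [0.23, 1.98], [-2.94, 2.94]. Speed limits (rad/s): [2.57, 2.57, 3.14, 3.14, 3.14, 3.14, 3.14].

## Interface

Orientations are given as [roll, pitch, yaw] about the fixed x, y, z axes, in that order (R = Rz(yaw) Ry(pitch) Rx(roll)).
In Python, from cell import ctrl gives the robot as it stands. The module is installed in compiled form; this text tells all that it offers.
- The arm moves only by the shell command python3 -m jog 'ROWS'. ROWS is text: rows parted by semicolons, each of 7 numbers parted by spaces: the shift along the tool's x, y, z in mm, then the turn, a rotation vector about the tool's x, y, z in degrees, then the opening, from -1 (shut) to 1 (fully open). In form: x y z wx wy wz claw; .... A call has 1 to 8 rows; each row is the pose to reach, as a shift and turn from the pose commanded when the call began, along the tool's axes at that moment; what a row does not reach only later rows make up. A row lasts 1/8 s, in which the tool goes at most 62.5 mm and 10.7 degrees, less where a joint would pass 70% of its speed; a pose out of reach is approached as far as the arm can. A call with a gripper value outside its range is refused whole. The fingers move at their own pace and stop on an object; the grip force is fixed at half the most. Time passes only in rows, so rows that repeat a pose let the fingers close. It gives the time, the measured TCP pose, the force and the opening at its end, in the units of the state.
- ctrl.read_state(): the state, without advancing time (a new reading comes with each control period).
- ctrl.get_image(name): name is "side" or "top"; returns a dict with "image" (480x640x3 uint8, red, green, blue), "z_map" (480x640 float32, mm along the optical axis (not along the pixel's ray), 0 where there is no reading), "vertical_fov" (degrees; the focal length in pixels is half the picture's height over the tangent of half this angle, whatever the lens; pixels are square), "cx", "cy" (the principal point, pixels), "k1" (the pictures are not rectified: a ray, as slopes to the right and down, at radius r is drawn at 1 + k1 r^2 times it, then the intrinsics apply), "extrinsics" (4x4, takes a point from world to camera coordinates). Camera axes: x right, y down, z forward; pixel columns grow to the right and rows downward; lengths in mm; the calibration is good to about 2 mm. A picture is of the moment at which its call begins.
- ctrl.finish_job(): hands the job in, once; it reports no verdict.
The state is a dict: "clock": time; "qpos": joint angles; "qd": joint speeds; "tau": joint torques, N m; "eef_pos": TCP position; "tool_rot": TCP orientation; "force": force on the tool from outside, world axes, zero at the start; "torque": the same for the moment, N m; "width": finger opening in mm.
Only numpy, scipy, OpenCV 4.12 (cv2) and the standard library are available. Lean on these libraries where they do the work, as an engineer would, in place of code of your own. Each camera call takes 0.05 s, during which the arm holds its last target.

## Working session

There is one attempt and no reset: what is moved stays moved. The work goes in short steps, Python scripts to look and compute and a shell command to move; the robot and the scene stay as the last step left them, time stands still between calls to the robot, and variables do not carry over. Pictures are saved under pics/ and viewed, and the job is handed in when it is done.

```bash
mkdir -p pics; cat > h.py <<'E'
import numpy as np,cv2,pickle
from cell import ctrl
def cam(n,save=None):
    d=ctrl.get_image(n)
    if save: cv2.imwrite('pics/'+save+'.png',d['image'][:,:,::-1]); pickle.dump(d,open('pics/'+save+'.pkl','wb'))
    return d
def world(d):
    h,w=d['z_map'].shape
    f=h/2/np.tan(np.radians(d['vertical_fov'])/2)
    K=np.array([[f,0,d['cx']],[0,f,d['cy']],[0,0,1.]])
    u,v=np.meshgrid(np.arange(w),np.arange(h))
    p=np.stack([u,v],-1).reshape(-1,1,2).astype(np.float64)
    s=cv2.undistortPointsIter(p,K,np.array([d['k1'],0,0,0.]),None,None,(3,50,1e-9)).reshape(h,w,2)
    z=d['z_map'].astype(float)
    c=np.stack([s[...,0]*z,s[...,1]*z,z],-1)
    T=np.linalg.inv(d['extrinsics'])
    P=c@T[:3,:3].T+T[:3,3]
    P[z==0]=np.nan
    return P
def proj(d,P):
    h,w=d['z_map'].shape
    f=h/2/np.tan(np.radians(d['vertical_fov'])/2)
    K=np.array([[f,0,d['cx']],[0,f,d['cy']],[0,0,1.]])
    E=d['extrinsics']
    return cv2.projectPoints(np.float64(P).reshape(-1,1,3),cv2.Rodrigues(E[:3,:3])[0],E[:3,3],K,np.array([d['k1'],0,0,0.]))[0].reshape(-1,2)
E
python3 - <<'E'
from h import *
for n in('top','side'):
    d=cam(n,n+'0'); print(n,d['vertical_fov'],d['k1'],d['cx'],d['cy'],np.linalg.inv(d['extrinsics'])[:3].round(2))
print(ctrl.read_state())
E
```

```text
top 49.370549425212204 0.04113806395336361 323.3872098619391 242.10118620059842 [[-3.00000e-02 -9.80000e-01  1.80000e-01  3.02100e+02]
 [-1.00000e+00  3.00000e-02 -2.00000e-02  6.58800e+01]
 [ 1.00000e-02 -1.80000e-01 -9.80000e-01  1.23012e+03]]
side 49.24796606061633 0.010201657404030907 321.82000703243637 242.2553119759267 [[ 8.1000e-01 -4.2000e-01  4.1000e-01  1.0283e+02]
 [-5.8000e-01 -5.6000e-01  5.9000e-01 -5.5663e+02]
 [-2.0000e-02 -7.2000e-01 -7.0000e-01  7.8978e+02]]
{'clock': 0.1, 'qpos': array([-1.31881834,  0.629263  ,  0.03843458,  1.51826376, -0.02697541,
        0.99630797, -0.01998296]), 'qd': array([ 0.0003366 , -0.00197592, -0.00228942, -0.00279037,  0.00033234,
       -0.00190763,  0.00122094]), 'tau': array([ 4.23846301e-03, -5.64530146e+01,  1.23113092e+00, -1.93971115e+01,
        1.14109222e-02,  5.44194714e-03,  4.37644417e-06]), 'eef_pos': array([202.89339521, 616.93130657, 230.47616064]), 'tool_rot': array([-3.13986861e+00,  3.25100966e-05,  2.82385345e+00]), 'force': array([-0.12987773, -0.01979058, -1.17246005]), 'torque': array([0.0056684 , 0.04060096, 0.01644781]), 'width': 85.24453947532815}
```

View pics/top0.png

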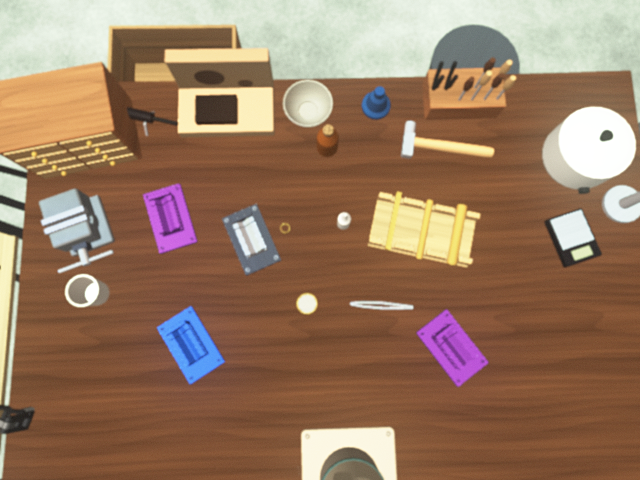

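View pics/side0.png

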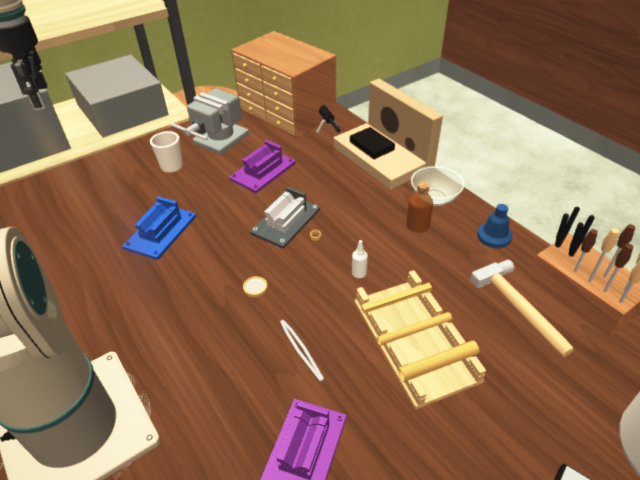

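The picture shows three stock pieces in the rack: (394,222), (426,229) and (458,234). The rightmost looks thickest. The steel/grey block is at (250,238); the blue and purple ones at (190,345), (170,218) and (452,347) are look-alikes. Next I'll confirm with a crop and measure.

```bash
python3 - <<'E'
from h import *
d=pickle.load(open('pics/top0.pkl','rb'));P=world(d)
im=d['image'][:,:,::-1]
a=cv2.resize(im[180:280,360:490],None,fx=6,fy=6,interpolation=cv2.INTER_CUBIC)[:600,:400*2]
b=cv2.resize(im[195:280,210:310],None,fx=6,fy=6,interpolation=cv2.INTER_CUBIC)
cv2.imwrite('pics/cropR.png',a);cv2.imwrite('pics/cropB.png',b)
np.set_printoptions(suppress=True,precision=1,linewidth=200)
for (u,v) in [(394,222),(426,229),(458,234),(458,220),(455,250),(410,226),(440,232),(344,222),(250,238),(234,230),(300,250),(236,215),(285,228),(307,303),(382,306)]:
    print(u,v,P[v,u])
# row across stock
print('across'); v=234
for u in range(380,482): print(u,P[v,u].round(0),end=';')
E
```

```text
394 222 [ 560.8 -124.6   39.5]
426 229 [ 540.9 -197.    45.4]
458 234 [ 526.2 -269.    49.6]
458 220 [ 558.9 -271.    51.4]
455 250 [ 489.1 -259.4   49.3]
410 226 [ 556.5 -167.1    9.5]
440 232 [ 539.  -236.7   14.2]
344 222 [559.8  -6.5  58.6]
250 238 [532.9 212.   34.4]
234 230 [558.3 252.9   8.8]
300 250 [nan nan nan]
236 215 [594.7 248.1   9.1]
285 228 [562.4 132.4  -3.1]
307 303 [380.6  83.7   4.6]
382 306 [368.9 -91.8  -0.5]
across
380 [539. -94.   9.];381 [539. -97.   7.];382 [538. -99.  12.];383 [ 538. -101.   15.];384 [ 538. -103.   15.];385 [ 538. -106.   13.];386 [ 538. -108.   12.];387 [ 538. -111.   12.];388 [ 532. -109.   42.];389 [ 532. -111.   43.];390 [ 532. -114.   40.];391 [ 533. -116.   38.];392 [ 532. -118.   41.];393 [ 531. -120.   45.];394 [ 538. -128.   11.];395 [ 537. -130.   12.];396 [ 538. -133.    8.];397 [ 538. -135.    8.];398 [ 538. -137.   10.];399 [ 538. -140.    9.];400 [ 537. -142.   11.];401 [ 538. -145.    8.];402 [ 537. -146.   13.];403 [ 537. -149.   10.];404 [ 537. -152.    9.];405 [ 537. -154.   10.];406 [ 538. -157.    8.];407 [ 537. -158.   
[... 1081 characters left out ...]
1.];453 [ 527. -259.   45.];454 [ 525. -258.   55.];455 [ 526. -261.   52.];456 [ 525. -262.   58.];457 [ 526. -266.   51.];458 [ 526. -269.   50.];459 [ 526. -271.   51.];460 [ 525. -272.   57.];461 [ 527. -277.   47.];462 [ 533. -289.   11.];463 [ 532. -290.   16.];464 [ 533. -294.   12.];465 [ 534. -297.    8.];466 [ 532. -298.   15.];467 [ 534. -302.    7.];468 [ 533. -304.   11.];469 [ 532. -306.   13.];470 [ 533. -309.   11.];471 [ 532. -310.   13.];472 [ 533. -315.    7.];473 [ 535. -320.   -2.];474 [ 535. -323.   -5.];475 [ 535. -325.   -2.];476 [ 535. -327.   -2.];477 [ 535. -330.   -5.];478 [ 535. -333.   -5.];479 [ 535. -335.   -4.];480 [ 534. -336.   -1.];481 [ 534. -339.   -1.];
```

View pics/cropR.png

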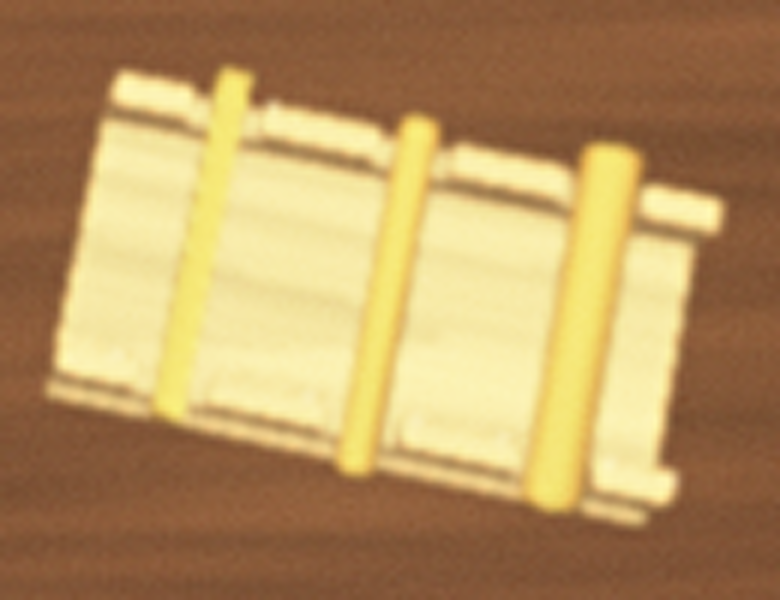

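View pics/cropB.png

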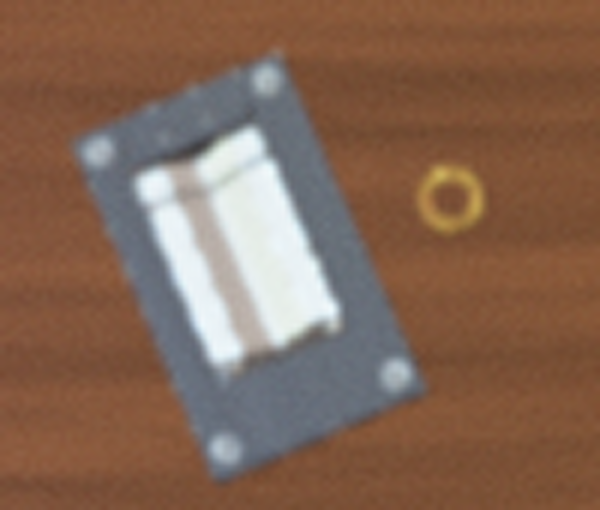

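The crop confirms it: the pieces are a flat bar (394,222), a thin tube (426,229) and the wide tube (458,234), which measures about 24 mm wide. The grey steel block is the one at (250,238), with its stop at the far end. Next I'll fit poses.

```bash
cat >> h.py <<'E'
def onz(d,uv,z):
    h,w=d['z_map'].shape
    f=h/2/np.tan(np.radians(d['vertical_fov'])/2)
    K=np.array([[f,0,d['cx']],[0,f,d['cy']],[0,0,1.]])
    s=cv2.undistortPointsIter(np.float64(uv).reshape(-1,1,2),K,np.array([d['k1'],0,0,0.]),None,None,(3,50,1e-9)).reshape(-1,2)
    T=np.linalg.inv(d['extrinsics'])
    r=np.c_[s,np.ones(len(s))]@T[:3,:3].T
    return T[:3,3]+r*((z-T[2,3])/r[:,2])[:,None]
E
python3 - <<'E'
from h import *
np.set_printoptions(suppress=True,precision=1,linewidth=200)
for n in('top','side'):
    d=pickle.load(open(f'pics/{n}0.pkl','rb'));P=world(d)
    im=d['image'].astype(int)
    # bench bias
    X,Y,Z=P[...,0],P[...,1],P[...,2]
    m=(X>430)&(X<480)&(Y>-50)&(Y<150); print(n,'bench z',np.nanmedian(Z[m]),m.sum())
    zb=np.nanmedian(Z[m])
    # tube: depth mask
    m=(Z-zb>38)&(Z<70)&(X>440)&(X<620)&(Y<-235)&(Y>-310)
    Q=P[m][:,:2]; c,(w,l),a=cv2.minAreaRect(Q.astype(np.float32)); print('tube mask',m.sum(),c,w,l,a)
    # plate: dark gray-blue mask
    hsv=cv2.cvtColor(d['image'],cv2.COLOR_RGB2HSV)
    roi=(X>430)&(X<640)&(Y>130)&(Y<290)
    g=roi&(hsv[...,1]<110)&(hsv[...,0]>0)&(((im[...,2]-im[...,0])>-5)|(hsv[...,1]<45))
    g=cv2.morphologyEx(g.astype(np.uint8),cv2.MORPH_OPEN,np.ones((3,3)))
    k,lab,st,_=cv2.connectedComponentsWithStats(g); i=1+np.argmax(st[1:,4]); g=(lab==i)
    o=d['image'][:,:,::-1].copy(); o[g]=(0,255,0); o[m]=(255,0,0)
    cv2.imwrite(f'pics/mask_{n}.png',o)
    ct=max(cv2.findContours(g.astype(np.uint8),0,2)[0],key=cv2.contourArea)
    W=onz(d,ct.reshape(-1,2),10)
    r=cv2.minAreaRect(W[:,:2].astype(np.float32)); print('plate',g.sum(),r, cv2.boxPoints(r).tolist())
E
```

```text
top bench z -1.2813955324993458 1755
tube mask 813 (527.9191284179688, -272.4548645019531) 73.75016021728516 142.49374389648438 89.61119079589844
plate 2330 ((535.9219970703125, 213.06504821777344), (150.5007781982422, 90.15092468261719), 22.560319900512695) [[449.1365966796875, 225.82090759277344], [483.7235107421875, 142.5686798095703], [622.7073974609375, 200.30918884277344], [588.1204833984375, 283.5614013671875]]
side bench z -0.8279398444388448 1874
tube mask 1568 (528.289306640625, -271.9783020019531) 74.80145263671875 141.20370483398438 89.52430725097656
plate 2102 ((544.7715454101562, 218.80360412597656), (179.82667541503906, 105.03350067138672), 25.559505462646484) [[440.99908447265625, 227.3879852294922], [486.31561279296875, 132.63331604003906], [648.5440063476562, 210.21922302246094], [603.2274780273438, 304.973876953125]]
```

```bash
cat > fit.py <<'E'
from h import *
from scipy.optimize import minimize,least_squares
np.set_printoptions(suppress=True,precision=2,linewidth=200)
from scipy.ndimage import map_coordinates
def overlay(n,d,segs,ctr,name,s=6,hw=60):
    c=proj(d,[ctr])[0]; u0,v0=int(c[0]-hw),int(c[1]-hw*.75)
    o=cv2.resize(np.ascontiguousarray(d['image'][v0:v0+int(hw*1.5),u0:u0+2*hw,::-1]),None,fx=s,fy=s,interpolation=cv2.INTER_CUBIC)
    for A,B,col in segs:
        p=((proj(d,[A,B])-[u0,v0]+.5)*s).astype(int); cv2.line(o,tuple(map(int,p[0])),tuple(map(int,p[1])),col,1,cv2.LINE_AA)
    cv2.imwrite('pics/'+name+'.png',o)
def tubeseg(c,yaw,z,r=12,L=140):
    a=np.array([np.cos(yaw),np.sin(yaw),0]);b=np.array([-a[1],a[0],0]);c=np.array([c[0],c[1],z])
    R=[(0,0,255)]
    return [(c-a*L/2+b*r,c+a*L/2+b*r,R[0]),(c-a*L/2-b*r,c+a*L/2-b*r,R[0]),(c+a*L/2+b*r,c+a*L/2-b*r,R[0]),(c-a*L/2+b*r,c-a*L/2-b*r,R[0])]
def blockseg(c,yaw):
    a=np.array([np.cos(yaw),np.sin(yaw),0]);b=np.array([-a[1],a[0],0]);c=np.array([c[0],c[1],0])
    P=lambda x,y,z:c+a*x+b*y+np.array([0,0,z]); S=[]
    def rect(x0,x1,y0,y1,z,col):
        q=[P(x0,y0,z),P(x1,y0,z),P(x1,y1,z),P(x0,y1,z)]
        S.extend((q[i],q[(i+1)%4],col) for i in range(4))
    rect(-75,75,-45,45,10,(0,255,255)); rect(-40,40,-25,25,50,(0,0,255)); rect(40,48,-25,25,60,(255,0,255)); rect(-40,40,-14,14,50,(0,255,0))
    S.append((P(-40,0,36),P(40,0,36),(255,0,0)))
    return S
E
python3 - <<'E'
from fit import *
for n in('top','side'):
    d=pickle.load(open(f'pics/{n}0.pkl','rb'));P=world(d);X,Y,Z=P[...,0],P[...,1],P[...,2]
    m=(Z>33)&(X>490)&(X<565)&(Y<-245)&(Y>-300)
    vv,uu=np.nonzero(m)
    W=onz(d,np.c_[uu,vv],42)
    mu=W.mean(0);q=W-mu; 
    e,V=np.linalg.eigh(np.cov(q[:,:2].T)); 
    # line y=f(x) by per-x-bin mid
    p=np.polyfit(W[:,0],W[:,1],1); print(n,'line',p,'yaw',np.degrees(np.arctan(p[0])),'y@530',np.polyval(p,530), 'width',(W[:,1]-np.polyval(p,W[:,0])).std()*12**.5)
    yaw=np.arctan(p[0])
    # ends from intensity along axis
    g=cv2.cvtColor(d['image'],cv2.COLOR_RGB2HSV)[...,1].astype(float)
    s=np.arange(-90,90,1.); a=np.array([np.cos(yaw),np.sin(yaw)]);c0=np.array([530,np.polyval(p,530)])
    pts=np.c_[c0+s[:,None]*a,np.full(len(s),50)]
    uv=proj(d,pts); 
    for ch in range(3): 
        r=map_coordinates(d['image'][...,ch].astype(float),[uv[:,1],uv[:,0]],order=1); 
        if ch==1: print(r.astype(int)[:35],r.astype(int)[-35:])
    overlay(n,d,tubeseg(c0,yaw,42),[530,-270,42],'ovT_'+n)
    overlay(n,d,blockseg([535.9,213.1],np.radians(22.56)),[536,213,30],'ovB_'+n)
E
```

```text
top line [  -0.26 -132.23] yaw -14.361027751016664 y@530 -267.92869810609596 width 24.47008832638943
[ 86  86  86  85  87  88  88  88  87  87  90 108 127 150 175 194 206 217 221 224 226 227 228 227 227 228 229 229 228 228 228 228 228 229 229] [231 231 231 230 230 230 231 232 232 232 227 219 208 188 168 144 119 101  91  82  82  82  83  85  86  88  91  92  92  93  93  93  93  91  90]
side line [  -0.22 -152.67] yaw -12.374624253573211 y@530 -268.95034970217966 width 27.539381191135586
[ 83  85  85  84  84  84  87  91 102 116 146 173 190 201 204 201 197 195 192 189 190 198 206 209 210 211 211 210 210 211 212 212 212 212 212] [227 227 227 227 228 227 228 228 228 228 228 228 228 228 228 209 175 136 102  86  82  81  83  84  84  85  85  84  84  83  83  84  84  83  83]
```

```bash
cd pics; python3 -c "
import cv2,numpy as np
for k in 'TB':
    a=[cv2.imread(f'ov{k}_{n}.png') for n in('top','side')]
    cv2.imwrite(f'ov{k}.png',cv2.resize(np.vstack(a),(533,800)))
    print(a[0].shape)
"
```

```text
(540, 720, 3)
(540, 720, 3)
```

View pics/ovT_top.png

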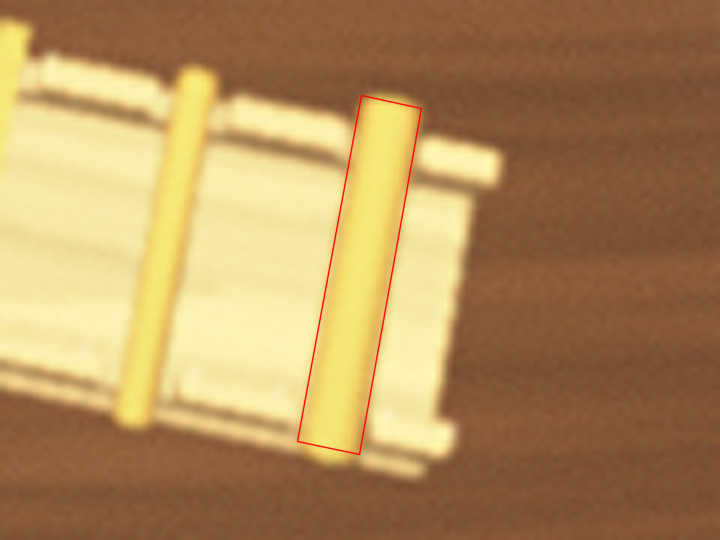

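View pics/ovT_side.png

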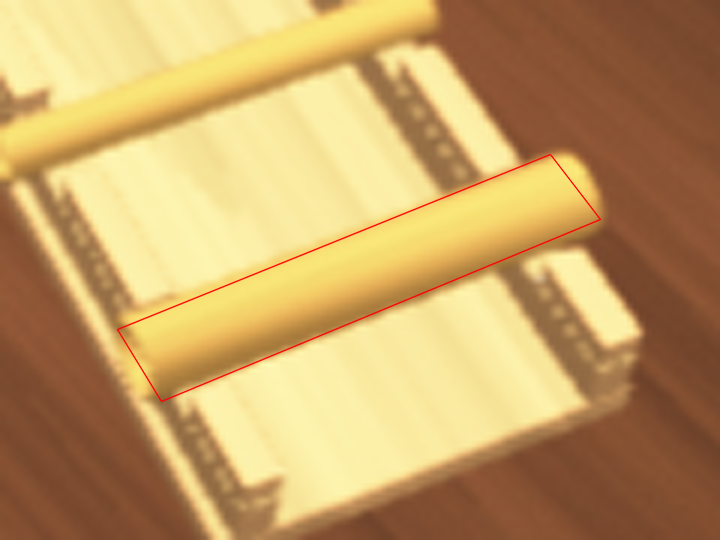

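View pics/ovB_top.png

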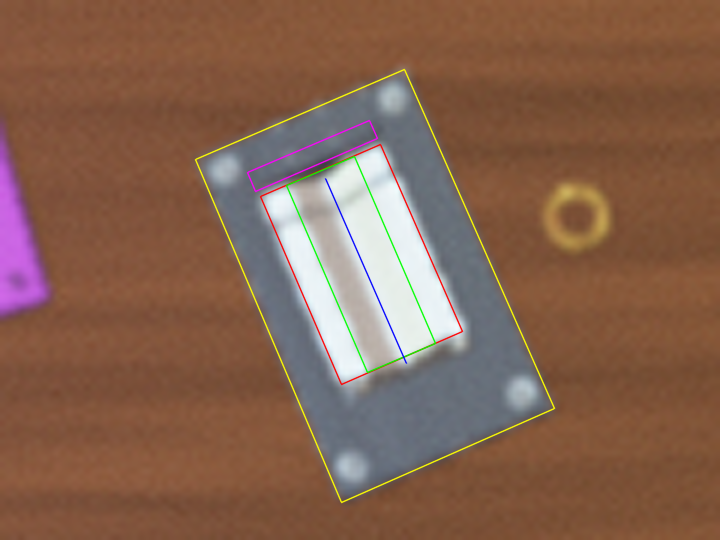

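View pics/ovB_side.png

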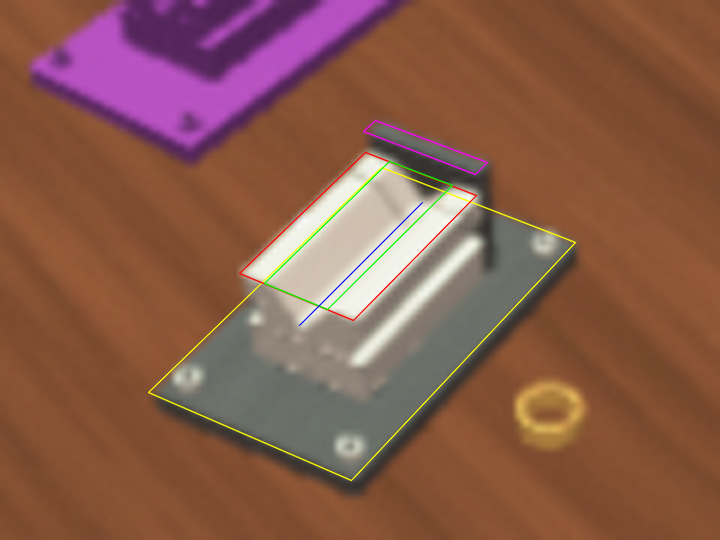

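```bash
python3 - <<'E'
from fit import *
d=pickle.load(open('pics/top0.pkl','rb'))
c=proj(d,[[536,213,45]])[0];u0,v0=int(c[0])-25,int(c[1])-22
o=cv2.resize(np.ascontiguousarray(d['image'][v0:v0+44,u0:u0+50,::-1]),None,fx=13,fy=13,interpolation=cv2.INTER_NEAREST)
o=np.clip((o.astype(float)-90)*255/165,0,255).astype(np.uint8)
for A,B,col in blockseg([535.9,213.1],np.radians(22.56)):
    p=((proj(d,[A,B])-[u0,v0]+.5)*13).astype(int); cv2.line(o,tuple(map(int,p[0])),tuple(map(int,p[1])),col,1)
cv2.imwrite('pics/z.png',o)
# depth profile across, averaged along block
P=world(d).reshape(-1,3);yaw=np.radians(22.56);q=P[:,:2]-[535.9,213.1]
x=q@[np.cos(yaw),np.sin(yaw)];y=q@[-np.sin(yaw),np.cos(yaw)]
for lo,hi in((-38,-5),(0,25)):
  m0=(x>lo)&(x<hi)
  for k in range(-26,27,4):
    m=m0&(abs(y-k)<2); print(k,m.sum(),np.median(P[m,2]).round(1),end=' | ')
  print()
E
```

```text
-26 28 10.1 | -22 23 48.8 | -18 25 48.2 | -14 25 48.5 | -10 24 44.8 | -6 24 40.5 | -2 24 37.5 | 2 25 35.9 | 6 26 41.2 | 10 25 44.5 | 14 25 48.8 | 18 25 47.4 | 22 26 48.9 | 26 9 50.1 | 
-26 20 10.5 | -22 20 48.8 | -18 18 48.7 | -14 18 47.7 | -10 17 45.1 | -6 16 41.0 | -2 17 38.4 | 2 19 35.2 | 6 20 40.5 | 10 20 45.1 | 14 19 47.6 | 18 20 48.8 | 22 18 49.1 | 26 7 44.8 |
```

View pics/z.png

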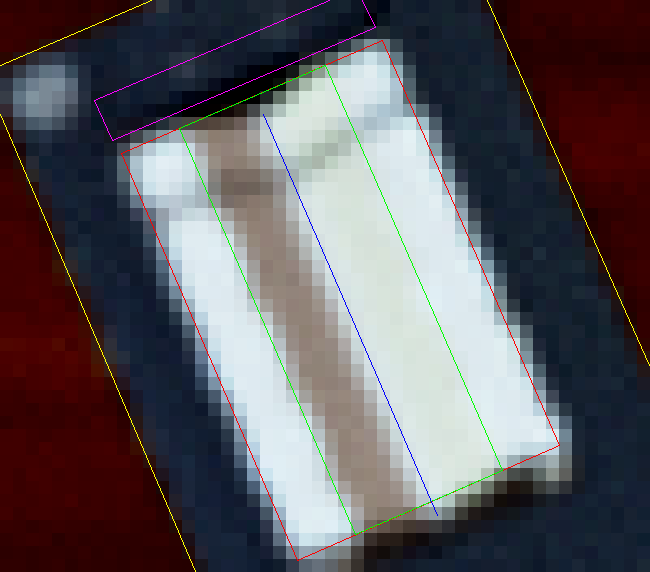

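Both overlays fit to within about 2 mm: block at (535.9, 213.1), yaw 22.6°; tube centre about (528, -267.5), yaw -14.4°. I'll grip 31 mm robot-side of the tube centre, clear of the rack cheek, so that the fingers end up over the overhang past the block's open end.

```bash
cat > go.py <<'E'
import sys
from h import *
from scipy.spatial.transform import Rotation as R
np.set_printoptions(suppress=True,precision=2,linewidth=200)
s=ctrl.read_state()
R0=R.from_euler('xyz',s['tool_rot'])
if __name__=='__main__':
    print('t',s['clock'],'pos',s['eef_pos'],'rot',s['tool_rot'],'F',s['force'],'T',s['torque'],'w',s['width'],'q',s['qpos'])
    for a in sys.argv[1:]:
        x,y,z,yaw=map(float,a.split(','))   # yaw deg of tool x
        Rt=R.from_euler('xyz',[np.pi,0,np.radians(yaw)])
        print(a,'->',R0.inv().apply(np.array([x,y,z])-s['eef_pos']),(R0.inv()*Rt).as_rotvec(degrees=True))
E
python3 go.py 440,200,230,165.6 498,-259.7,160,165.6
```

```text
t 0.1 pos [202.89 616.93 230.48] rot [-3.14  0.    2.82] F [-0.13 -0.02 -1.17] T [0.01 0.04 0.02] w 85.24453947532815 q [-1.32  0.63  0.04  1.52 -0.03  1.   -0.02]
440,200,230,165.6 -> [-355.5  -321.98    1.04] [-0.1  -0.   -3.81]
498,-259.7,160,165.6 -> [-554.21 -740.43   71.77] [-0.1  -0.   -3.81]
```

```bash
python3 -m jog '-355 -322 0 0 0 -3.8 0.2; -355 -322 0 0 0 -3.8 0.2; -355 -322 0 0 0 -3.8 0.2; -355 -322 0 0 0 -3.8 0.2; -355 -322 0 0 0 -3.8 0.2; -355 -322 0 0 0 -3.8 0.2; -355 -322 0 0 0 -3.8 0.2; -355 -322 0 0 0 -3.8 0.2'; python3 go.py 498,-259.7,150,165.6
```

```text
clock: 1.1
eef_pos: [440.7, 197.4, 231.2]
tool_rot: [-3.141, 0.0, 2.887]
force: [-0.0, 0.8, 0.2]
width: 51.4
t 1.1 pos [440.73 197.41 231.21] rot [-3.14  0.    2.89] F [-0.02  0.77  0.22] T [ 0.03 -0.02 -0.  ] w 51.42828426427151 q [-0.52  0.39  0.05  1.97 -0.03  0.78  0.87]
498,-259.7,150,165.6 -> [-170.58 -427.85   81.65] [-0.05  0.01 -0.19]
```

```bash
python3 -m jog '-170.5 -428 30 0 0 -0.2 0.2; -170.5 -428 50 0 0 -0.2 0.2; -170.5 -428 80 0 0 -0.2 0.2; -170.5 -428 80 0 0 -0.2 0.2; -170.5 -428 80 0 0 -0.2 0.2; -170.5 -428 80 0 0 -0.2 0.2; -170.5 -428 80 0 0 -0.2 0.2; -170.5 -428 80 0 0 -0.2 0.2'; python3 -m jog '0 0 0 0 0 0 0.2; 0 0 0 0 0 0 0.2';python3 go.py 498,-259.7,65,165.6;  python3 -c "
from h import *
cam('top','t1');cam('side','s1')"
```

```text
clock: 2.1
eef_pos: [497.3, -260.6, 150.2]
tool_rot: [-3.14, -0.001, 2.889]
force: [0.6, 0.8, 0.3]
width: 51.3
clock: 2.35
eef_pos: [498.1, -255.0, 151.0]
tool_rot: [3.14, -0.001, 2.894]
force: [0.2, 0.2, -0.4]
width: 51.0
t 2.35 pos [ 498.15 -254.99  151.01] rot [ 3.14 -0.    2.89] F [ 0.2   0.18 -0.35] T [ 0.02 -0.    0.02] w 51.04772606470194 q [ 0.39  0.6   0.05  1.85 -0.05  0.69  1.79]
498,-259.7,65,165.6 -> [-1.1  -4.7  86.01] [ 0.07 -0.06  0.24]
```

View pics/s1.png

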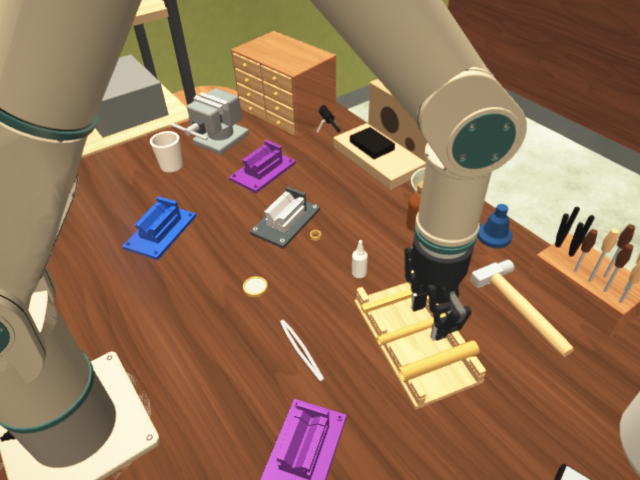

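View pics/t1.png

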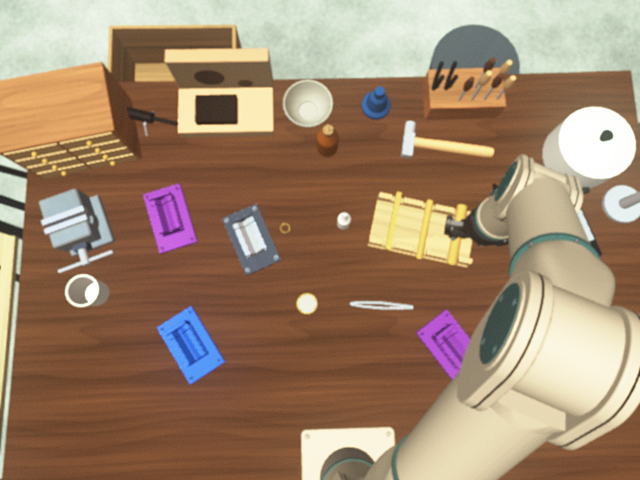

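The gripper is above the near half of the wide tube (side view (455,325)). The arm is still settling after the fast move, so I'll descend more slowly.

```bash
python3 -m jog '-1 -5 20 0 0 0 0.2; -1 -5 50 0 0 0 0.2; -1 -5 75 0 0 0 0.2; -1 -5 78 0 0 0 0.2; -1 -5 78 0 0 0 0.2';python3 go.py 498,-259.7,23,165.6;  python3 -c "
from fit import *
d=cam('side','s2')
overlay('side',d,[],[498,-260,70],'s2c')"
```

```text
clock: 3.08
eef_pos: [498.6, -260.8, 73.9]
tool_rot: [3.141, 0.001, 2.895]
force: [-0.4, 0.6, 0.6]
width: 51.4
t 3.075 pos [ 498.62 -260.8    73.93] rot [3.14 0.   2.89] F [-0.36  0.56  0.59] T [-0.06  0.02  0.03] w 51.37708049479984 q [ 0.41  0.73  0.04  1.89 -0.06  0.52  1.81]
498,-259.7,23,165.6 -> [ 0.9   0.91 50.93] [0.01 0.04 0.26]
```

View pics/s2c.png

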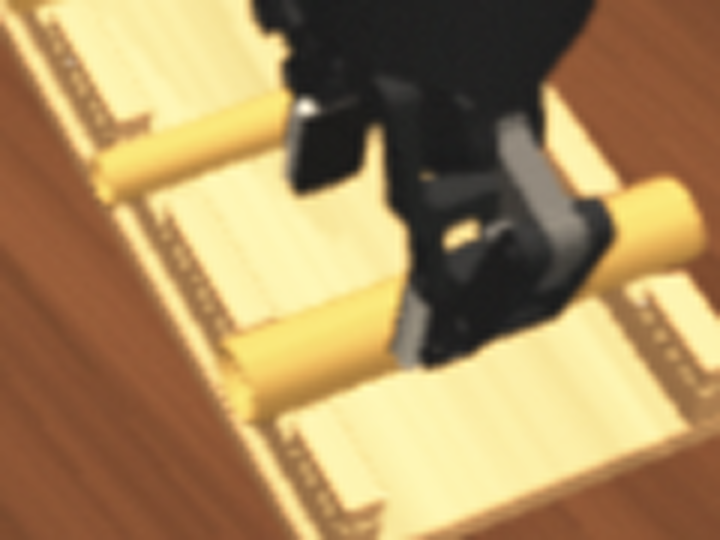

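The fingers straddle the tube, so I'll descend and close.

```bash
python3 -m jog '1 1 15 0 0 0 0.2; 1 1 30 0 0 0 0.2; 1 1 45 0 0 0 0.2; 1 1 51 0 0 0 0.2; 1 1 51 0 0 0 0.2; 1 1 51 0 0 0 0.2';python3 go.py 498,-259.7,23,165.6
```

```text
clock: 3.88
eef_pos: [497.6, -260.3, 22.5]
tool_rot: [-3.141, 0.0, 2.894]
force: [-0.8, 0.6, 0.3]
width: 51.4
t 3.875 pos [ 497.56 -260.35   22.51] rot [-3.14  0.    2.89] F [-0.82  0.59  0.3 ] T [ 0.05 -0.02 -0.02] w 51.39296072190686 q [ 0.41  0.81  0.03  1.91 -0.06  0.42  1.81]
498,-259.7,23,165.6 -> [-0.26  0.73 -0.49] [-0.01  0.03  0.19]
```

```bash
python3 -m jog '0 0 0 0 0 0 -0.4; 0 0 0 0 0 0 -0.6; 0 0 0 0 0 0 -1; 0 0 0 0 0 0 -1; 0 0 0 0 0 0 -1; 0 0 0 0 0 0 -1';python3 go.py
```

```text
clock: 4.62
eef_pos: [497.7, -260.2, 22.9]
tool_rot: [3.142, 0.001, 2.893]
force: [-1.7, 0.8, 6.4]
width: 22.6
t 4.625 pos [ 497.67 -260.23   22.88] rot [3.14 0.   2.89] F [-1.72  0.84  6.38] T [ 0.14  0.11 -0.1 ] w 22.571520839778145 q [ 0.41  0.81  0.03  1.91 -0.06  0.42  1.81]
```

```bash
python3 -m jog '0 0 -6 0 0 0 -1; 0 0 -20 0 0 0 -1; 0 0 -45 0 0 0 -1; 0 0 -75 0 0 0 -1; 0 0 -110 0 0 0 -1; 0 0 -130 0 0 0 -1; 0 0 -130 0 0 0 -1';python3 go.py 440,0,170,180; python3 -c "
from fit import *
d=cam('side','s3')
cam('top','t3')"
```

```text
clock: 5.5
eef_pos: [498.3, -260.7, 154.3]
tool_rot: [-3.141, 0.004, 2.894]
force: [-0.5, 0.5, -2.5]
width: 22.1
t 5.5 pos [ 498.27 -260.72  154.26] rot [-3.14  0.    2.89] F [-0.48  0.5  -2.53] T [0.04 0.06 0.04] w 22.12199674103868 q [ 0.4   0.6   0.06  1.85 -0.05  0.69  1.8 ]
440,0,170,180 -> [120.43 238.43 -16.38] [ -0.07   0.21 -14.21]
```

View pics/s3.png

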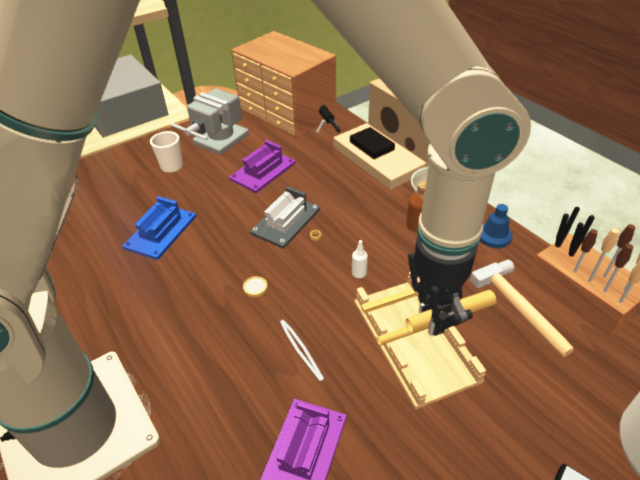

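```bash
python3 -m jog '30 60 -16 0 0 -4 -1; 60 119 -16 0 0 -7 -1; 90 178 -16 0 0 -11 -1; 120 238 -16 0 0 -14.2 -1; 120 238 -16 0 0 -14.2 -1; 120 238 -16 0 0 -14.2 -1';python3 go.py 468.5,185.1,134,202.56
```

```text
clock: 6.35
eef_pos: [438.4, 1.6, 167.5]
tool_rot: [3.141, -0.002, -3.138]
force: [0.7, -1.1, -2.2]
width: 22.6
t 6.35 pos [438.39   1.57 167.5 ] rot [ 3.14 -0.   -3.14] F [ 0.67 -1.1  -2.19] T [-0.09  0.07 -0.  ] w 22.597648866416073 q [-0.07  0.44  0.01  2.15 -0.01  0.56  1.51]
468.5,185.1,134,202.56 -> [-30.88 183.4   33.49] [  0.04  -0.13 -22.34]
```

```bash
python3 -m jog '-8 45 0 0 0 -6 -1; -15 90 0 0 0 -11 -1; -22 135 10 0 0 -17 -1; -30.5 183 20 0 0 -22.3 -1; -30.5 183 33 0 0 -22.3 -1; -30.5 183 33 0 0 -22.3 -1; -30.5 183 33 0 0 -22.3 -1; -30.5 183 33 0 0 -22.3 -1';python3 go.py 468.5,185.1,50,202.56; python3 -c "
from fit import *
d=cam('side','s4')
e=cam('top','t4')
overlay('side',d,[],[500,198,120],'s4c');overlay('top',e,[],[520,205,120],'t4c')"
```

```text
clock: 7.35
eef_pos: [470.4, 181.7, 135.7]
tool_rot: [-3.141, 0.001, -2.755]
force: [-0.1, 1.0, -1.4]
width: 22.3
t 7.35 pos [470.43 181.7  135.72] rot [-3.14  0.   -2.75] F [-0.06  1.   -1.39] T [-0.01  0.05 -0.07] w 22.274045099141514 q [-0.37  0.56 -0.08  2.01  0.08  0.57  1.45]
468.5,185.1,50,202.56 -> [ 0.55  3.92 85.72] [-0.03  0.03 -0.4 ]
```

View pics/s4c.png

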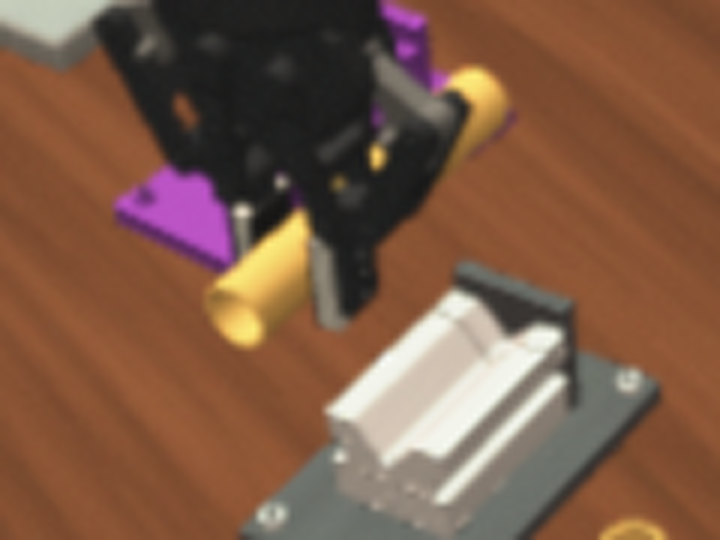

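View pics/t4c.png

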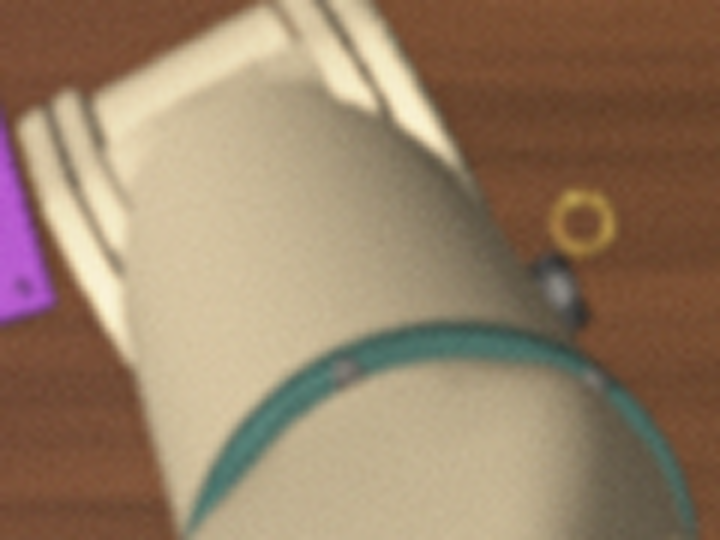

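The tube is held and about parallel to the block; the far end is at (480,95) in the side crop. I'll fit the tube axis from side-camera depth at this pose to get its tilt and lengthwise position.

```bash
cat > tf.py <<'E'
from fit import *
def tubefit(d,tcp,c0,a0,show=True):
    P=world(d);hsv=cv2.cvtColor(d['image'],cv2.COLOR_RGB2HSV)
    c0=np.array(c0,float);a0=np.array(a0)/np.linalg.norm(a0)
    q=P-c0; s=q@a0; r=np.linalg.norm(q-s[...,None]*a0,axis=-1)
    m=(abs(s)<85)&(r<24)&(hsv[...,1]>90)&(hsv[...,2]>110)&(hsv[...,0]>12)&(hsv[...,0]<32)
    Q=P[m]
    b0=np.array([-a0[1],a0[0],0]);b0/=np.linalg.norm(b0);n0=np.cross(a0,b0)
    def f(p):
        a=a0+p[2]*b0+p[3]*n0;a/=np.linalg.norm(a);v=Q-c0-p[0]*b0-p[1]*n0
        return np.linalg.norm(v-(v@a)[:,None]*a,axis=1)-12
    o=least_squares(f,[0,0,0,0],loss='soft_l1',f_scale=2)
    s=(Q-c0)@a0
    print('n',m.sum(),'lat,vert',o.x[:2],'yaw,pitch deg',np.degrees(o.x[2:]),'rms',np.sqrt(np.mean(o.fun**2)),'ends',np.percentile(s,[0.5,2,98,99.5]))
    return o.x,m
E
python3 - <<'E'
from tf import *
d=pickle.load(open('pics/s4.pkl','rb'))
s=ctrl.read_state();t=s['eef_pos'];y=np.radians(22.2)
a=np.array([np.cos(y),np.sin(y),0]);c=t+[0,0,19]+31*a
print(t,c);x,m=tubefit(d,t,c,a)
P=world(d);vv,uu=np.nonzero(m)
o=d['image'][:,:,::-1].copy();o[m]=(0,255,0);v0,v1,u0,u1=vv.min()-10,vv.max()+10,uu.min()-10,uu.max()+10
cv2.imwrite('pics/m4.png',cv2.resize(o[v0:v1,u0:u1],None,fx=6,fy=6))
E
```

```text
[470.3  182.28 135.75] [499.   194.   154.75]
n 333 lat,vert [-0.1  -1.04] yaw,pitch deg [ 0.44 -0.63] rms 1.5922227807317966 ends [-70.27 -69.76  68.16  69.5 ]
```

View pics/m4.png

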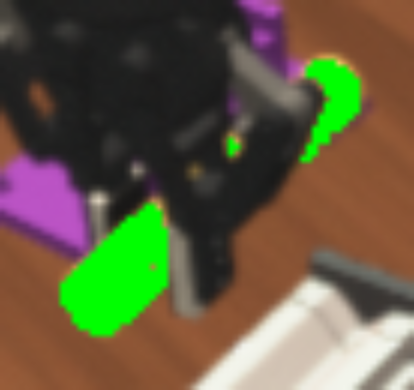

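The fit matches the prediction: ends at ±70 mm, within 1 mm laterally, tilt 0.6° or less. Lowering.

```bash
python3 -m jog '0 3.5 20 0 0 -0.4 -1; 0 3.5 45 0 0 -0.4 -1; 0 3.5 65 0 0 -0.4 -1; 0 3.5 78 0 0 -0.4 -1; 0 3.5 86 0 0 -0.4 -1; 0 3.5 86 0 0 -0.4 -1; 0 3.5 86 0 0 -0.4 -1; 0 3.5 86 0 0 -0.4 -1';python3 go.py 468.5,185.1,36,202.56; python3 - <<'E'
from tf import *
d=cam('side','s5')
s=ctrl.read_state();t=s['eef_pos'];y=np.radians(22.56)
a=np.array([np.cos(y),np.sin(y),0]);c=t+[0,0,19]+31*a
tubefit(d,t,c,a);r=c[:2]-[535.9,213.1];print('tube in block',r@a[:2],r@[-a[1],a[0]])
overlay('side',d,blockseg([535.9,213.1],y),[530,210,60],'s5c')
E
```

```text
clock: 8.45
eef_pos: [469.1, 186.4, 49.9]
tool_rot: [3.142, 0.001, -2.746]
force: [0.1, -0.7, -1.4]
width: 21.9
t 8.45 pos [469.05 186.39  49.85] rot [ 3.14  0.   -2.75] F [ 0.14 -0.7  -1.38] T [-0.07  0.15  0.04] w 21.906465023264843 q [-0.4   0.72 -0.06  2.06  0.1   0.37  1.43]
468.5,185.1,36,202.56 -> [ 1.02 -0.98 13.85] [0.   0.07 0.12]
n 315 lat,vert [ 0.37 -1.04] yaw,pitch deg [ 0.5  -0.74] rms 1.815209326138199 ends [-70.33 -69.43  69.05  71.86]
tube in block -41.082921117557646 0.9670802500953134
```

View pics/s5c.png

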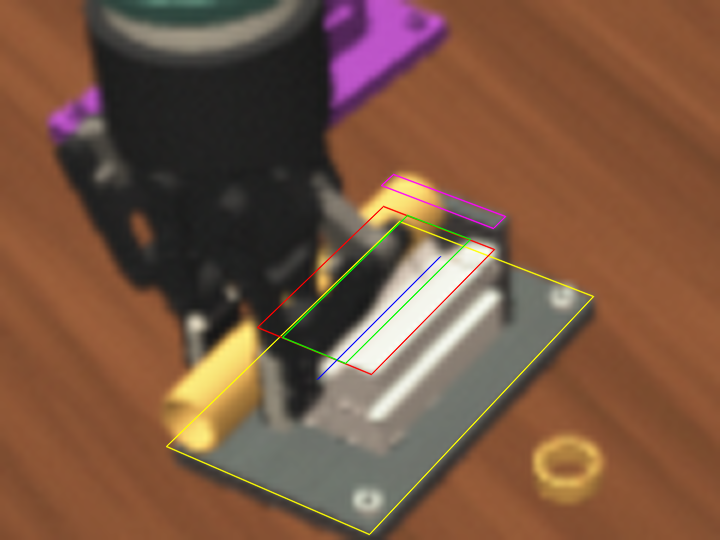

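```bash
python3 -m jog '0 -0.5 6 0 0 0.1 -1; 0 -0.5 11 0 0 0.1 -1; 0 -0.5 13 0 0 0.1 -1; 0 -0.5 13 0 0 0.1 -1; 0 -0.5 13 0 0 0.1 -1';python3 go.py 479.6,189.7,34,202.56
```

```text
clock: 9.12
eef_pos: [468.8, 185.8, 36.3]
tool_rot: [3.142, 0.0, -2.747]
force: [0.7, 0.1, -2.0]
width: 22.5
t 9.125 pos [468.85 185.82  36.3 ] rot [ 3.14  0.   -2.75] F [ 0.71  0.12 -1.96] T [ 0.03  0.08 -0.03] w 22.542239775637626 q [-0.4   0.74 -0.05  2.06  0.11  0.34  1.43]
479.6,189.7,34,202.56 -> [-11.42  -0.55   2.3 ] [0.   0.   0.04]
```

```bash
python3 -m jog '0 0 0.7 0 0 0 -1; 0 0 1 0 0 0 -1; 0 0 1 0 0 0 -1';python3 go.py; python3 -m jog '0 0 0.5 0 0 0 -1; 0 0 1 0 0 0 -1; 0 0 1 0 0 0 -1';python3 go.py 479.6,189.7,34,202.56
```

```text
clock: 9.5
eef_pos: [469.0, 185.8, 35.4]
tool_rot: [3.142, 0.0, -2.747]
force: [0.4, -0.8, -1.3]
width: 22.3
t 9.5 pos [468.98 185.8   35.4 ] rot [ 3.14  0.   -2.75] F [ 0.38 -0.76 -1.26] T [-0.04 -0.01 -0.01] w 22.29773121945168 q [-0.4   0.75 -0.05  2.06  0.11  0.33  1.43]
clock: 9.88
eef_pos: [469.1, 185.5, 34.5]
tool_rot: [-3.141, 0.0, -2.748]
force: [0.2, -2.6, 1.2]
width: 22.4
t 9.875 pos [469.15 185.51  34.48] rot [-3.14  0.   -2.75] F [ 0.17 -2.55  1.22] T [-0.32 -0.15 -0.06] w 22.357975217684583 q [-0.4   0.75 -0.05  2.06  0.11  0.33  1.43]
479.6,189.7,34,202.56 -> [-11.26  -0.14   0.48] [-0.02  0.03  0.  ]
```

Light contact on the +y flank. I'll ease it sideways by 0.7 mm and slide it towards the stop.

```bash
python3 -m jog '0 -0.7 0 0 0 0 -1; -3 -0.7 0 0 0 0 -1; -6 -0.7 0 0 0 0 -1; -8.5 -0.7 0 0 0 0 -1; -8.5 -0.7 0 0 0 0 -1';python3 go.py 479.6,189.7,34,202.56;python3 -m jog '-0.7 0 0 0 0 0 -1; -1.4 0 0 0 0 0 -1; -1.4 0 0 0 0 0 -1';python3 go.py 479.6,189.7,34,202.56
```

```text
clock: 10.5
eef_pos: [477.4, 188.3, 34.2]
tool_rot: [-3.141, 0.0, -2.748]
force: [0.9, -1.8, -1.0]
width: 22.2
t 10.5 pos [477.38 188.33  34.24] rot [-3.14  0.   -2.75] F [ 0.9  -1.85 -0.99] T [-0.56 -0.05 -0.13] w 22.181969241600267 q [-0.39  0.75 -0.05  2.04  0.11  0.35  1.43]
479.6,189.7,34,202.56 -> [-2.58  0.42  0.24] [-0.01  0.03  0.01]
clock: 10.88
eef_pos: [478.1, 188.7, 34.3]
tool_rot: [-3.141, -0.0, -2.747]
force: [-0.9, -3.7, -0.2]
width: 22.7
t 10.875 pos [478.1  188.75  34.29] rot [-3.14 -0.   -2.75] F [-0.94 -3.66 -0.16] T [-0.66  0.09 -0.08] w 22.737759012341808 q [-0.39  0.75 -0.05  2.04  0.11  0.35  1.43]
479.6,189.7,34,202.56 -> [-1.75  0.3   0.29] [-0.01 -0.02  0.03]
```

```bash
python3 -m jog '-0.7 -0.3 0 0 0 0 -1; -1 -0.3 0 0 0 0 -1; -1 -0.3 0 0 0 0 -1';python3 go.py 479.6,189.7,34,202.56;python3 -m jog '-0.7 0 0 0 0 0 -1; -1 0 0 0 0 0 -1; -1 0 0 0 0 0 -1';python3 go.py 479.6,189.7,34,202.56
```

```text
clock: 11.25
eef_pos: [479.3, 189.2, 34.3]
tool_rot: [3.141, 0.0, -2.747]
force: [-1.6, -2.2, 0.1]
width: 22.3
t 11.25 pos [479.26 189.23  34.31] rot [ 3.14  0.   -2.75] F [-1.56 -2.18  0.07] T [-0.45  0.11 -0.08] w 22.31775388639256 q [-0.39  0.76 -0.05  2.03  0.11  0.35  1.43]
479.6,189.7,34,202.56 -> [-0.49  0.3   0.31] [0.01 0.01 0.04]
clock: 11.62
eef_pos: [479.3, 189.2, 34.2]
tool_rot: [3.142, -0.002, -2.747]
force: [-4.1, -2.7, 1.9]
width: 22.5
t 11.625 pos [479.28 189.17  34.23] rot [ 3.14 -0.   -2.75] F [-4.1  -2.67  1.9 ] T [-0.58  0.73 -0.08] w 22.461624700301506 q [-0.39  0.76 -0.05  2.03  0.11  0.36  1.43]
479.6,189.7,34,202.56 -> [-0.5   0.37  0.23] [ 0.   -0.1   0.04]
```

Stopped at block x = -61.5 mm (expected -61), with the axial reaction rising: it is against the stop. I'll push a touch more, seat it, and look before opening.

```bash
python3 -m jog '-0.5 -0.2 0.3 0 0 0 -1; -0.8 -0.3 0.6 0 0 0 -1; -0.8 -0.3 0.6 0 0 0 -1';python3 go.py 479.6,189.7,34,202.56; python3 - <<'E'
from tf import *
d=cam('side','s6')
y=np.radians(22.56);a=np.array([np.cos(y),np.sin(y),0]);c=np.array([535.9,213.1,53])-30*a
tubefit(d,0,c,a)
overlay('side',d,tubeseg(c[:2],y,53),[520,207,60],'s6c')
E
```

```text
clock: 12.0
eef_pos: [479.4, 188.9, 33.8]
tool_rot: [-3.141, -0.003, -2.746]
force: [-6.5, -4.4, 5.0]
width: 22.5
t 12.0 pos [479.38 188.9   33.75] rot [-3.14 -0.   -2.75] F [-6.53 -4.39  4.96] T [-0.7   1.12  0.09] w 22.45302666394318 q [-0.39  0.76 -0.05  2.03  0.11  0.36  1.43]
479.6,189.7,34,202.56 -> [-0.51  0.66 -0.25] [-0.01 -0.18  0.08]
n 327 lat,vert [-0.46 -0.87] yaw,pitch deg [ 0.56 -0.22] rms 2.047091500019773 ends [-71.1  -69.92  73.77  75.55]
```

View pics/s6c.png

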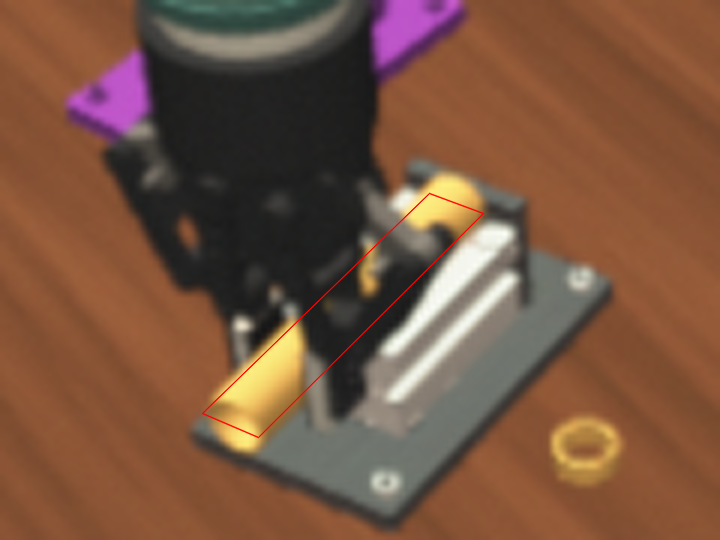

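The tube lies in the vee with its end at the stop (crop (450,195)). I'll open and back off upward.

```bash
python3 -m jog '0 0 0 0 0 0 -0.3; 0 0 0 0 0 0 -0.1; 0 0 0 0 0 0 0.1; 0 0 0 0 0 0 0.2; 0 0 0 0 0 0 0.2';python3 go.py; python3 -m jog '0 0.5 -10 0 0 0 0.2; 0 0.5 -30 0 0 0 0.2; 0 0.5 -55 0 0 0 0.2; 0 0.5 -75 0 0 0 0.2; 0 0.5 -75 0 0 0 0.2; 0 0.5 -75 0 0 0 0.2'; python3 go.py 535.9,213.1,95,202.56; python3 - <<'E'
from tf import *
d=cam('side','s7')
y=np.radians(22.56);a=np.array([np.cos(y),np.sin(y),0]);c=np.array([535.9,213.1,53])-30*a
tubefit(d,0,c,a)
overlay('side',d,tubeseg(c[:2],y,53),[520,207,60],'s7c')
E
```

```text
clock: 12.68
eef_pos: [481.2, 189.5, 33.7]
tool_rot: [3.141, 0.0, -2.747]
force: [-0.1, 0.2, -0.1]
width: 50.9
t 12.675 pos [481.17 189.54  33.69] rot [ 3.14  0.   -2.75] F [-0.09  0.16 -0.09] T [-0.01 -0.05  0.  ] w 50.881124459013904 q [-0.39  0.76 -0.05  2.03  0.11  0.36  1.43]
clock: 13.42
eef_pos: [480.6, 189.8, 108.5]
tool_rot: [3.142, -0.0, -2.747]
force: [0.1, 0.2, 0.2]
width: 51.4
t 13.425 pos [480.6  189.78 108.55] rot [ 3.14 -0.   -2.75] F [0.07 0.16 0.22] T [-0.03 -0.02  0.  ] w 51.40122294268324 q [-0.38  0.62 -0.08  2.    0.09  0.52  1.45]
535.9,213.1,95,202.56 -> [-60.02   0.29  13.53] [ 0.   -0.02  0.03]
n 632 lat,vert [-0.23 -0.98] yaw,pitch deg [ 0.42 -0.13] rms 1.5888045680276908 ends [-70.54 -68.85  71.45  76.17]
```

View pics/s7c.png

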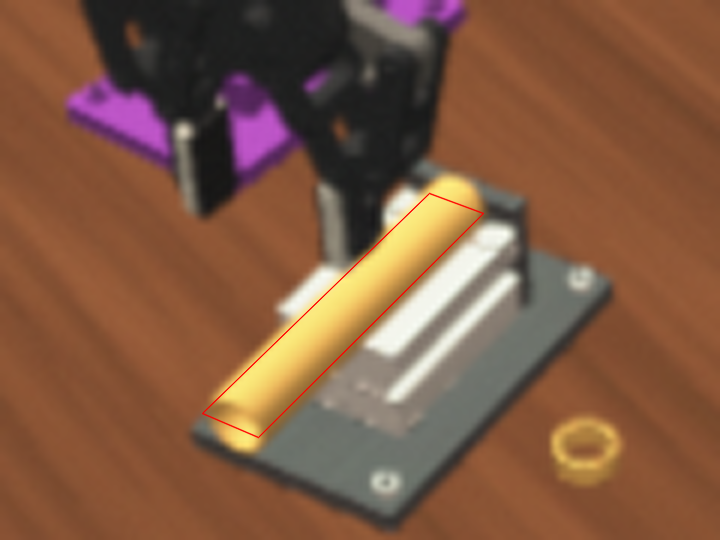

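The tube stayed home; the near end is at (240,430) in the crop and the far end at the stop. Now I'll move over the press point with the fingers shut.

```bash
python3 -m jog '-15 0 0 0 0 0 -0.5; -35 0 0 0 0 0 -1; -50 0 0 0 0 0 -1; -60 0 0 0 0 0 -1; -60 0 13 0 0 0 -1; -60 0 13 0 0 0 -1; -60 0 13 0 0 0 -1'; python3 go.py 535.9,213.1,70,202.56
```

```text
clock: 14.35
eef_pos: [535.5, 212.6, 95.3]
tool_rot: [-3.142, -0.001, -2.747]
force: [-0.5, 0.5, -0.7]
width: 0.3
t 14.35 pos [535.46 212.62  95.31] rot [-3.14 -0.   -2.75] F [-0.5   0.52 -0.68] T [ 0.03 -0.03 -0.02] w 0.2924380580655235 q [-0.38  0.71 -0.08  1.84  0.09  0.6   1.45]
535.9,213.1,70,202.56 -> [-0.63  0.28 25.31] [-0.   -0.08  0.03]
```

```bash
python3 -m jog '-0.5 0.2 10 0 0 0 -1; -0.5 0.2 20 0 0 0 -1; -0.5 0.2 25.5 0 0 0 -1; -0.5 0.2 27 0 0 0 -1; -0.5 0.2 27 0 0 0 -1;-0.5 0.2 27 0 0 0 -1'; python3 go.py 535.9,213.1,65,202.56;  python3 - <<'E'
from tf import *
d=cam('side','s8')
y=np.radians(22.56);a=np.array([np.cos(y),np.sin(y),0]);c=np.array([535.9,213.1,53])-30*a
tubefit(d,0,c,a)
overlay('side',d,[],[520,207,60],'s8c')
E
```

```text
clock: 15.1
eef_pos: [536.9, 213.4, 69.0]
tool_rot: [3.142, 0.001, -2.747]
force: [-0.1, 1.2, -1.0]
width: -0.2
t 15.1 pos [536.87 213.44  68.96] rot [ 3.14  0.   -2.75] F [-0.13  1.16 -0.98] T [-0.01  0.    0.01] w -0.20532388257485076 q [-0.38  0.75 -0.07  1.85  0.09  0.55  1.45]
535.9,213.1,65,202.56 -> [1.02 0.06 3.96] [0.   0.03 0.03]
n 608 lat,vert [-0.36 -0.79] yaw,pitch deg [0.08 0.09] rms 1.8203063517194749 ends [-70.64 -69.17  69.57  75.93]
```

View pics/s8c.png

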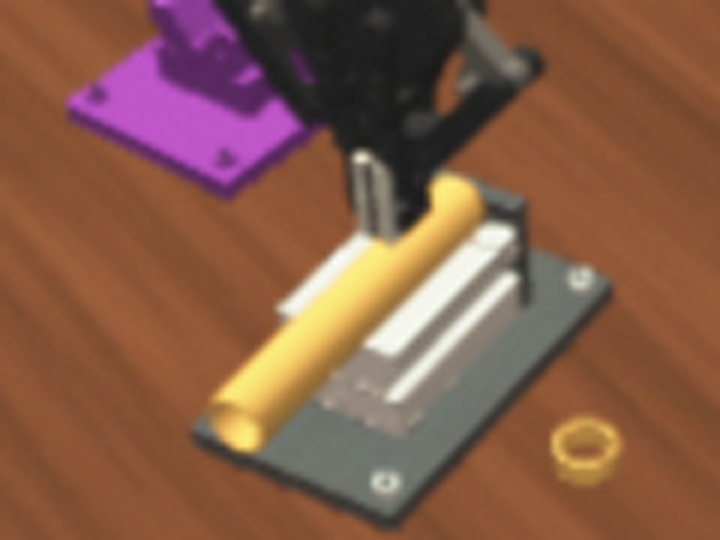

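The fingers are centred above the tube over the block. I'll press down in small steps.

```bash
python3 -m jog '0.6 0 1.5 0 0 0 -1; 0.6 0 3 0 0 0 -1; 0.6 0 4 0 0 0 -1; 0.6 0 4.6 0 0 0 -1; 0.6 0 4.6 0 0 0 -1'; python3 go.py
```

```text
clock: 15.78
eef_pos: [536.2, 213.0, 64.9]
tool_rot: [-3.141, 0.0, -2.747]
force: [-1.4, -0.5, 6.9]
width: 0.2
t 15.775 pos [536.2  213.01  64.92] rot [-3.14  0.   -2.75] F [-1.41 -0.54  6.87] T [-0.19  0.41 -0.02] w 0.16453501037466833 q [-0.38  0.75 -0.07  1.86  0.1   0.54  1.45]
```

```bash
python3 -m jog '0 0 0.4 0 0 0 -1; 0 0 0.8 0 0 0 -1; 0 0 0.8 0 0 0 -1; 0 0 0.8 0 0 0 -1'; python3 go.py; python3 -m jog '0 0 0 0 0 0 -1; 0 0 0 0 0 0 -1; 0 0 0 0 0 0 -1; 0 0 0 0 0 0 -1'; python3 go.py
```

```text
clock: 16.27
eef_pos: [536.2, 213.0, 64.8]
tool_rot: [-3.141, 0.001, -2.748]
force: [-2.2, -1.7, 13.5]
width: -0.5
t 16.275 pos [536.23 212.99  64.81] rot [-3.14  0.   -2.75] F [-2.24 -1.68 13.52] T [-0.33  0.7  -0.  ] w -0.49944031286190727 q [-0.38  0.75 -0.07  1.86  0.1   0.54  1.45]
clock: 16.77
eef_pos: [536.2, 213.0, 64.8]
tool_rot: [-3.141, 0.001, -2.747]
force: [-3.0, -1.5, 12.7]
width: 0.3
t 16.775 pos [536.22 213.01  64.84] rot [-3.14  0.   -2.75] F [-3.01 -1.51 12.74] T [-0.36  0.69 -0.03] w 0.28380687697247853 q [-0.38  0.75 -0.07  1.86  0.1   0.54  1.45]
```

A steady 13 N or so, with a small component towards the stop. One last look at the seating and the rest of the bench.

```bash
python3 - <<'E'
from tf import *
d=cam('side','s9')
y=np.radians(22.56);a=np.array([np.cos(y),np.sin(y),0]);c=np.array([535.9,213.1,53])-30*a
tubefit(d,0,c,a)
overlay('side',d,[],[555,222,60],'s9c',s=11,hw=36)
o=pickle.load(open('pics/side0.pkl','rb'))['image'];m=(abs(o.astype(int)-d['image']).max(2)>40).astype(np.uint8)*255
cv2.imwrite('pics/diff.png',m); print(ctrl.read_state()['force'])
E
```

```text
n 596 lat,vert [-0.33 -0.82] yaw,pitch deg [ 0.26 -0.35] rms 1.8316018721611076 ends [-70.54 -69.33  68.97  73.64]
[-2.82 -1.54 13.31]
```

View pics/s9c.png

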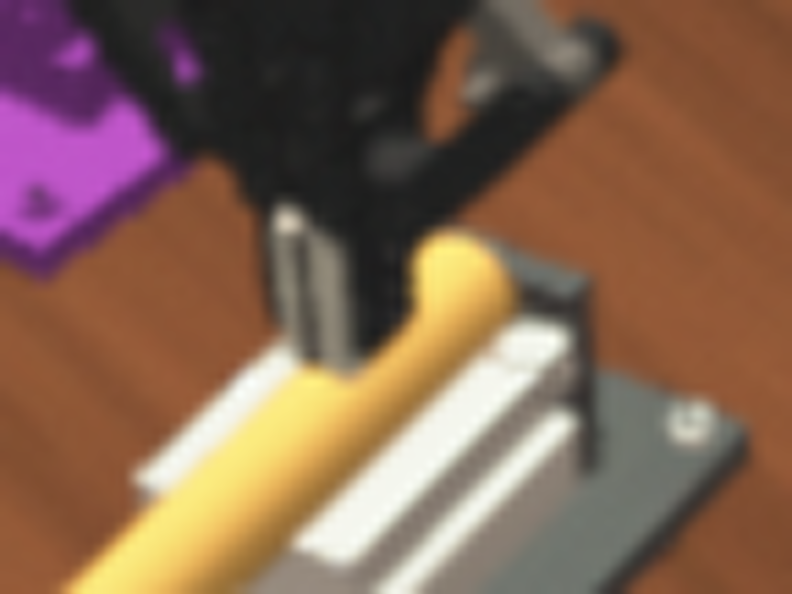

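View pics/s9.png

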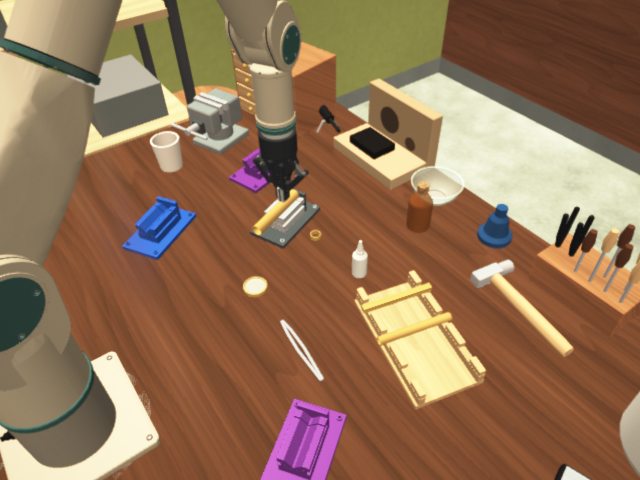

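View pics/diff.png

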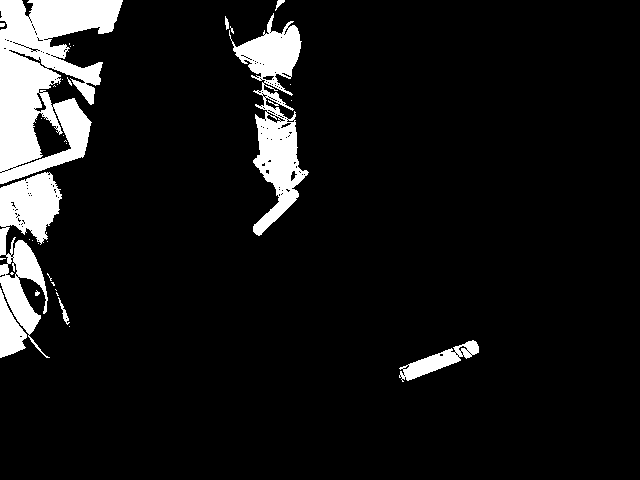

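The tube lies in the vee, meets the stop at crop (510,290), and the fingers press on it over the block. The difference picture shows that only the arm and the tube moved. Handing in.

```bash
python3 -c "
from cell import ctrl
print(ctrl.finish_job())"
```

```text
the job is handed in; nothing more can be done
None
```

The wide tube is in the vee of the steel block, butted against the end stop, and the shut fingers were still pressing on it when I handed the job in at about 17 s of the 45 s.

I gripped it 31 mm robot-side of its centre, lowered it into the vee and slid it home. The gripper stopped 0.5 mm short of where I expected the stop, and I pushed on to about 8 N. I then opened the jaws, closed the fingers above the middle of the block and pressed down.

**Last checks**
- **Push:** it held steady at about 13 N, a little over a kilogram, with a sideways force of about 3 N, mostly towards the stop. The fingertips were at 64.8 mm, against 65 mm for the top of a seated tube.
- **Seating:** the camera fit put the tube within 1 mm of the seat sideways and in height, and within 0.4° of the block's direction. The 0.8 mm height difference matches that camera's own bench reading.
- **End stop:** this rests on the contact force, because the camera cannot resolve a gap under about 1 mm. I did not measure contact on each flank of the vee separately.
- **Other things:** comparing before and after in the side picture, only the arm and the tube had moved.

No check failed.

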